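# Put the gravers back in their colour-coded caddy

## Robot

A 6-joint arm with a two-finger parallel gripper is mounted at the origin on the work surface. World frame = base frame: x ahead of the robot, y to its left, z up, the work surface at z = 0. Lengths are in m, angles in degrees, forces in N, time in s.
With the tool pointing down it reaches from about 0.4 to 0.825 m from the base axis. Payload 7 kg.
Tool frame: the origin (TCP) lies midway between the tips of the shut fingers; the grasp point (between the pads) lies 19 mm behind it; z points along the fingers, y is the line along which they close (so a half turn about z gives the same grasp; the last joint's range is limited). The gripper opens to 88 mm and grips with 3 to 60 N. Pads are 19 mm wide; open, the fingers measure 130 mm over their backs; the gripper's body (78 mm by 193 mm) begins 47 mm behind the grasp point.
Start: joints at [88.012, 20.546, 0.682, 0, -70.136, -16.507], TCP at [0.214, 0.64, 0.227] pointing down, gripper open.
Joint ranges: [-176.03, 176.03], [-82.01, 121.73], [-58.28, 71.71], [-173.87, 95.51], [-174.79, -0.11], [-173.66, 173.66]. Speed limits (degrees/s): [136.94, 136.94, 172.46, 180, 180, 180].

## Interface

Orientations are given as [roll, pitch, yaw] about the fixed x, y, z axes, in that order (R = Rz(yaw) Ry(pitch) Rx(roll)).
In Python, from plant import ctrl gives the robot as it stands. The module is installed in compiled form; this text tells all that it offers.
- The arm moves only by the tool send_rows, never from a script. Its argument "plan" is a list that holds one entry, the list of rows, each a list of 6 numbers: the shift along the tool's x, y, z in cm, then the turn, a rotation vector about the tool's x, y, z in degrees. A call has 1 to 8 rows; each row is the pose to reach, as a shift and turn from the pose commanded when the call began, along the tool's axes at that moment; what a row does not reach only later rows make up. A row lasts 1/12 s, in which the tool goes at most 41.7 mm and 7.16 degrees, less where a joint would pass 70% of its speed; a pose out of reach is approached as far as the arm can. A call with a gripper value outside its range is refused whole. "fingers" is the opening, from 0 (shut) to 1 (fully open), set as the call begins (left out, the last holds). The fingers move at their own pace and stop on an object; the grip force is fixed at half the most. Time passes only in rows, so rows that repeat a pose let the fingers close. It gives the time, the measured TCP pose, the force, the opening and the grip force at its end, in the units of the state.
- ctrl.get_obs(): the state, without advancing time (a new reading comes with each control period).
- ctrl.snapshot(name): name is "side" or "top" or "wrist"; returns a dict with "img" (420x560x3 uint8, red, green, blue), "K" (3x3 intrinsics, pixels), "pose" (4x4, takes a point from camera to world coordinates). Camera axes: x right, y down, z forward; pixel columns grow to the right and rows downward; lengths in m; the calibration is good to about 2 mm. A picture is of the moment at which its call begins. There is no depth.
- ctrl.close_job(): hands the job in; it is judged then, once.
The state is a dict: "clock": time; "joint_pos": joint angles; "qvel": joint speeds; "tau": joint torques, N m; "tool_pos": TCP position; "orientation": TCP orientation; "force": force on the tool from outside, world axes, zero at the start; "moment": the same for the moment, N m; "opening": finger opening in m; "gripper_force": force on a finger pad.
Only numpy, scipy, OpenCV 4.12 (cv2) and the standard library are available. Lean on these libraries where they do the work, as an engineer would, in place of code of your own. Each camera call takes 0.05 s, during which the arm holds its last target. There are 200 camera calls.

## Task

Tidy the goldsmith's bench: lay each of the four gravers (the tools with a mushroom knob on the handle) flat in the bay of the dark wooden caddy whose felt has the same colour as its handle, wholly inside the bay, pointing either way along it, set down and not dropped. The two straight-handled files look similar but do not belong there: leave them lying where they are.

Things in the scene. Friction and masses are not known exactly. Their poses are not given: they have to be found in the camera images.
- graver_red: Graver, red handle, loose, about 70 g, lying flat at any yaw, 104 mm long. Origin: mid-length, on its underside; x from handle to steel point, z up. Mushroom knob 34 wide, 24 high at x -52..-28 mm; handle 20 wide, 22 high at x -34..6 (balances near x = -12: grip there across y); brass ferrule to x 16; thin steel blade 12 above the underside to x 52.
- graver_blue: Graver, blue handle, loose, about 70 g, lying flat at any yaw, 104 mm long. Origin: mid-length, on its underside; x from handle to steel point, z up. Mushroom knob 34 wide, 24 high at x -52..-28 mm; handle 20 wide, 22 high at x -34..6 (balances near x = -12: grip there across y); brass ferrule to x 16; thin steel blade 12 above the underside to x 52.
- graver_green: Graver, green handle, loose, about 70 g, lying flat at any yaw, 104 mm long. Origin: mid-length, on its underside; x from handle to steel point, z up. Mushroom knob 34 wide, 24 high at x -52..-28 mm; handle 20 wide, 22 high at x -34..6 (balances near x = -12: grip there across y); brass ferrule to x 16; thin steel blade 12 above the underside to x 52.
- graver_yellow: Graver, yellow handle, loose, about 70 g, lying flat at any yaw, 104 mm long. Origin: mid-length, on its underside; x from handle to steel point, z up. Mushroom knob 34 wide, 24 high at x -52..-28 mm; handle 20 wide, 22 high at x -34..6 (balances near x = -12: grip there across y); brass ferrule to x 16; thin steel blade 12 above the underside to x 52.
- felt_red: Red felt 136 x 68 x 2 mm, floor of one bay of the fixed dark wooden caddy. Origin: centre of its underside, 5 mm above the bench; x along the bay, y across, z up. Bay centred on it: 140 x 72 mm inside, walls 5 mm thick, rim 25 mm above the bench. Four bays side by side along y, 77 mm apart, colours in any order.
- felt_blue: Blue felt 136 x 68 x 2 mm, floor of one bay of the fixed dark wooden caddy. Origin: centre of its underside, 5 mm above the bench; x along the bay, y across, z up. Bay centred on it: 140 x 72 mm inside, walls 5 mm thick, rim 25 mm above the bench. Four bays side by side along y, 77 mm apart, colours in any order.
- felt_green: Green felt 136 x 68 x 2 mm, floor of one bay of the fixed dark wooden caddy. Origin: centre of its underside, 5 mm above the bench; x along the bay, y across, z up. Bay centred on it: 140 x 72 mm inside, walls 5 mm thick, rim 25 mm above the bench. Four bays side by side along y, 77 mm apart, colours in any order.
- felt_yellow: Yellow felt 136 x 68 x 2 mm, floor of one bay of the fixed dark wooden caddy. Origin: centre of its underside, 5 mm above the bench; x along the bay, y across, z up. Bay centred on it: 140 x 72 mm inside, walls 5 mm thick, rim 25 mm above the bench. Four bays side by side along y, 77 mm apart, colours in any order.
- file_red: File, red handle, loose look-alike: slim straight handle 52 x 16 x 16 mm without knob, flat dark blade 52 x 10 x 4 mm, no brass. 104 mm long, lying flat at any yaw. Origin: mid-length, on its underside; x from handle to blade tip.
- file_blue: File, blue handle, loose look-alike: slim straight handle 52 x 16 x 16 mm without knob, flat dark blade 52 x 10 x 4 mm, no brass. 104 mm long, lying flat at any yaw. Origin: mid-length, on its underside; x from handle to blade tip.
Not all that is in view belongs to the job. Of the things that look like the graver_yellow, the middle-sized one is meant. Leave any white look-alike of the graver_blue alone.

How it is judged (in metres and radians):
At the end, for the whole second after the job is handed in: Each graver lies flat (tilt under 0.12 rad, underside within 6 mm of the felt's underside) in the bay with the felt of its own colour, its middle within 25 mm of the felt's centre along and across the bay, released and at rest; both files within 20 mm of where they started (x of graver_red in the frame of felt_red between -0.025 and 0.025 m and y of graver_red in the frame of felt_red between -0.025 and 0.025 m and z of graver_red in the frame of felt_red below 0.006 m and angle between each of graver_red, graver_blue, graver_green, graver_yellow's own z axis and vertical below 0.12 rad and linear speed of each of graver_red, graver_blue, graver_green, graver_yellow below 0.02 m/s and angular speed of each of graver_red, graver_blue, graver_green, graver_yellow below 0.2 rad/s and contact force between each of graver_red, graver_blue, graver_green, graver_yellow and the fingers below 0.1 N and x of graver_blue in the frame of felt_blue between -0.025 and 0.025 m and y of graver_blue in the frame of felt_blue between -0.025 and 0.025 m and z of graver_blue in the frame of felt_blue below 0.006 m and x of graver_green in the frame of felt_green between -0.025 and 0.025 m and y of graver_green in the frame of felt_green between -0.025 and 0.025 m and z of graver_green in the frame of felt_green below 0.006 m and x of graver_yellow in the frame of felt_yellow between -0.025 and 0.025 m and y of graver_yellow in the frame of felt_yellow between -0.025 and 0.025 m and z of graver_yellow in the frame of felt_yellow below 0.006 m and distance of each of file_red, file_blue from where it was at the start of the episode below 0.02 m); the robot touches nothing.
It fails at once if a file is moved by more than 20 mm (distance of any of file_red, file_blue from where it was at the start of the episode above 0.02 m).
It fails at once if a graver is dropped or flung: faster than 0.7 m/s while within 45 mm of the bench ((height (world z) of graver_red below 0.045 m and linear speed of graver_red above 0.7 m/s) or (height (world z) of graver_blue below 0.045 m and linear speed of graver_blue above 0.7 m/s) or (height (world z) of graver_green below 0.045 m and linear speed of graver_green above 0.7 m/s) or (height (world z) of graver_yellow below 0.045 m and linear speed of graver_yellow above 0.7 m/s)).
It also fails if it takes over 96 s, if anything falls off the work surface, if the arm or the gripper's body presses on something with over 40 N, if the wrist force passes 120 N, or if a joint passes its speed limit or range.

## Working session

There is one attempt and no reset: what is moved stays moved. The work goes in short steps, Python scripts to look and compute and a tool call to move; the robot and the scene stay as the last step left them, time stands still between calls to the robot, and variables do not carry over. Pictures are saved under pics/ and viewed, at most 14 in all, crops included, and the job is handed in when it is done.

Besides the shell and the picture viewer there is one more tool, called by a JSON object that holds its "fn" and its "kwargs". send_rows: Moves the arm, as the interface text tells. Its arguments: {"type":"object","properties":{"plan":{"type":"array","items":{"type":"array","items":{"type":"array","items":{"type":"number"}}}},"fingers":{"type":"number"}},"required":["plan"]}

```bash
mkdir -p pics; python3 - <<'E'
from plant import ctrl
import cv2,numpy as np
for n in("top","side"):
    s=ctrl.snapshot(n); cv2.imwrite(f"pics/{n}0.png",cv2.resize(s["img"][:,:,::-1],(800,600),interpolation=cv2.INTER_CUBIC)); cv2.imwrite(f"pics/{n}0raw.png",s["img"][:,:,::-1])
    np.savez(f"{n}.npz",**s); print(n,s["K"].round(1).tolist(),s["pose"].round(3).tolist())
o=ctrl.get_obs();print({k:np.round(v,3).tolist() for k,v in o.items()})
E
```

```text
top [[388.9, 0.0, 277.7], [0.0, 388.9, 207.8], [0.0, 0.0, 1.0]] [[-0.007, -0.991, 0.131, 0.361], [-1.0, 0.005, -0.012, 0.056], [0.011, -0.132, -0.991, 0.878], [0.0, 0.0, 0.0, 1.0]]
side [[457.0, 0.0, 283.8], [0.0, 457.0, 208.3], [0.0, 0.0, 1.0]] [[0.847, -0.402, 0.348, 0.123], [-0.531, -0.631, 0.565, -0.491], [-0.007, -0.663, -0.748, 0.72], [0.0, 0.0, 0.0, 1.0]]
{'clock': 0.1, 'joint_pos': [88.012, 20.587, 0.637, -0.019, -70.136, -16.506], 'qvel': [0.07, -0.035, 0.001, 0.049, -0.033, -0.003], 'tau': [-0.002, -58.416, 29.375, 7.016, 0.01, -0.0], 'tool_pos': [0.214, 0.64, 0.226], 'orientation': [179.913, -0.008, -18.501], 'force': [-0.194, 0.155, 0.401], 'moment': [0.022, -0.006, -0.009], 'gripper_force': 0.0, 'opening': 0.088}
```

View pics/top0.png

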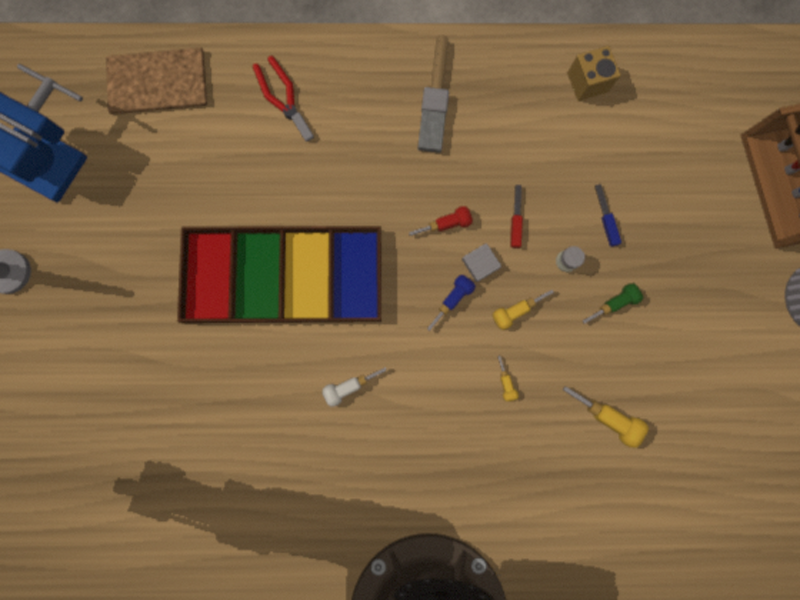

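View pics/side0.png

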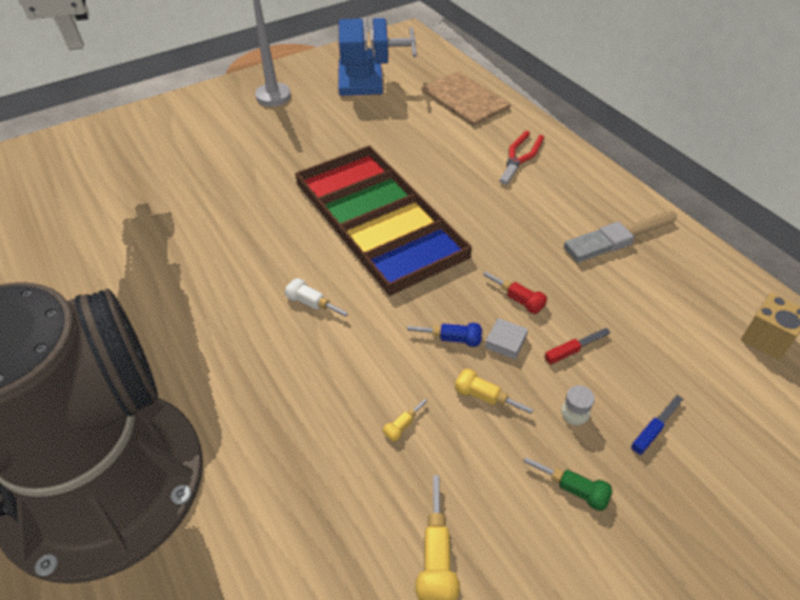

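The top view (800x600) shows these look-alikes:
- **Red:** graver, knob (462,216); file (517,215).
- **Blue:** graver, knob (463,288); file (608,215). The white look-alike is at (335,393).
- **Yellow:** middle-sized (503,318), small (508,390), large (630,430). The middle one is meant.
- **Green:** only one, knob (632,296).

The bays from left to right are red, green, yellow and blue.

```bash
python3 - <<'E'
import cv2
i=cv2.imread("pics/top0raw.png")[130:280,280:460]
cv2.imwrite("pics/crop0.png",cv2.resize(i,None,fx=4,fy=4,interpolation=cv2.INTER_CUBIC))
E
```

```text
(no output)
```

View pics/crop0.png

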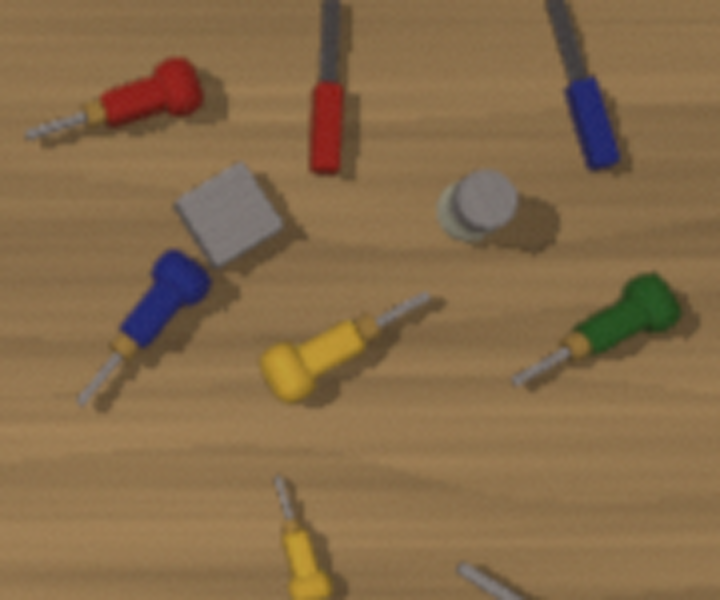

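```bash
cat > h.py <<'E'
import numpy as np,cv2
def ray(s,uv,z):
    K,T=s["K"],s["pose"]; d=T[:3,:3]@np.linalg.solve(K,[*uv,1]); p=T[:3,3]; return (p+d*(z-p[2])/d[2])
E
python3 - <<'E'
from h import *
s=np.load("top.npz")
P=dict(red=((27,136),(181,86)),blue=((81,403),(181,278)),yellow=((430,296),(288,373)),green=((517,383),(652,303)))
for k,(t,b) in P.items():
    f=lambda q:ray(s,(q[0]/4+280-.375,q[1]/4+130-.375),.012)[:2]
    t,b=f(t),f(b);L=np.linalg.norm(t-b);u=(t-b)/L
    print(k,"len",L.round(4),"(.092) grip",(b+u*(.028)).round(4),"yaw",np.degrees(np.arctan2(u[1],u[0])).round(1))
hsv=cv2.cvtColor(s["img"],cv2.COLOR_RGB2HSV)[:,:,:]
roi=np.zeros(hsv.shape[:2],np.uint8);roi[155:230,123:270]=1
for k,h in dict(red=0,blue=120,yellow=25,green=60).items():
    d=np.abs((hsv[...,0].astype(int)-h+90)%180-90)
    m=((d<9)&(hsv[...,1]>150)&(hsv[...,2]>60)&(roi>0)).astype(np.uint8)
    c=max(cv2.findContours(m,0,2)[0],key=cv2.contourArea)
    r=cv2.minAreaRect(c); pts=np.array([ray(s,q,.007)[:2] for q in cv2.boxPoints(r)])
    e=[np.linalg.norm(pts[1]-pts[0]),np.linalg.norm(pts[2]-pts[1])]
    print(k,ray(s,r[0],.007)[:2].round(4),np.round(e,3),pts.round(3).tolist())
for q in((179,228),(381,227),(381,321),(179,322)): print(ray(s,(q[0]*.7-.15,q[1]*.7-.15),.025).round(4))
E
```

```text
red len 0.0932 (.092) grip [ 0.598  -0.0369] yaw 108.1
blue len 0.0907 (.092) grip [ 0.4737 -0.0433] yaw 140.7
yellow len 0.0924 (.092) grip [ 0.4543 -0.1445] yaw -62.2
green len 0.0907 (.092) grip [ 0.4659 -0.3027] yaw 119.6
red [0.5115 0.3428] [0.141 0.071] [[0.443, 0.377], [0.584, 0.379], [0.581, 0.308], [0.441, 0.307]]
blue [0.5133 0.1115] [0.066 0.134] [[0.581, 0.145], [0.581, 0.079], [0.447, 0.079], [0.447, 0.144]]
yellow [0.5126 0.1885] [0.14  0.071] [[0.443, 0.222], [0.584, 0.225], [0.583, 0.154], [0.443, 0.153]]
green [0.5119 0.2619] [0.134 0.057] [[0.446, 0.289], [0.58, 0.291], [0.579, 0.234], [0.445, 0.234]]
[0.5854 0.3866 0.025 ]
[0.5858 0.07   0.025 ]
[0.4374 0.0705 0.025 ]
[0.4377 0.38   0.025 ]
```

```bash
cat > go.py <<'E'
import sys,numpy as np
from scipy.spatial.transform import Rotation as R
from plant import ctrl
o=ctrl.get_obs();p=np.array(o["tool_pos"]);r=R.from_euler("xyz",o["orientation"],degrees=True)
print("at",p.round(4),np.round(o["orientation"],1),"t",round(o["clock"],2))
a=list(map(float,sys.argv[1:]))
while a:
    q,a=a[:4],a[4:]; t=R.from_euler("xyz",[180,0,q[3]],degrees=True)
    print("cm",(r.inv().apply(np.array(q[:3])-p)*100).round(2),"deg",(r.inv()*t).as_rotvec(degrees=True).round(2))
E
python3 go.py .598 -.037 .15 -71.9
```

```text
at [0.214  0.6397 0.2257] [179.9  -0.  -18.5] t 0.1
cm [57.89 51.98  7.66] deg [ 8.00e-02 -5.00e-02  5.34e+01]
```

{"fn": "send_rows", "kwargs": {"plan": [[[3,2.7,0.4,0,0,4],[6,5.4,0.8,0,0,8],[9,8.1,1.2,0,0,12],[12,10.8,1.6,0,0,16],[15,13.5,2,0,0,20],[18,16.2,2.4,0,0,24],[21,18.9,2.8,0,0,28],[24,21.6,3.2,0,0,32]]], "fingers": 0.5}}

```text
clock: 0.77
tool_pos: [0.3736, 0.3571, 0.1943]
orientation: [180.0, 0.0, -50.7]
force: [0.8, 0.3, -0.3]
opening: 0.0454
gripper_force: 0.0
```

```bash
python3 go.py .598 -.037 .15 -71.9
```

```text
at [0.3736 0.3571 0.1943] [180.    0.  -50.7] t 0.77
cm [44.71  7.62  4.43] deg [ 1.000e-02 -0.000e+00  2.123e+01]
```

Tracking is good.

{"fn": "send_rows", "kwargs": {"plan": [[[44.7,7.6,4.4,0,0,21.2],[44.7,7.6,4.4,0,0,21.2],[44.7,7.6,4.4,0,0,21.2],[44.7,7.6,4.4,0,0,21.2],[44.7,7.6,4.4,0,0,21.2],[44.7,7.6,4.4,0,0,21.2],[44.7,7.6,4.4,0,0,21.2],[44.7,7.6,4.4,0,0,21.2]]]}}

```text
clock: 1.43
tool_pos: [0.5389, 0.0694, 0.1622]
orientation: [-180.0, 0.0, -71.7]
force: [-0.0, 1.8, -0.4]
opening: 0.0437
gripper_force: 0.0
```

```bash
python3 go.py .598 -.037 .15 -71.9
```

```text
at [0.5389 0.0694 0.1622] [-180.     0.   -71.7] t 1.43
cm [11.96 -2.27  1.21] deg [-0.    0.01  0.21]
```

{"fn": "send_rows", "kwargs": {"plan": [[[12,-2.3,1.2,0,0,0.2],[12,-2.3,1.2,0,0,0.2],[12,-2.3,1.2,0,0,0.2],[12,-2.3,1.2,0,0,0.2],[12,-2.3,1.2,0,0,0.2],[12,-2.3,1.2,0,0,0.2]]]}}

```text
clock: 1.93
tool_pos: [0.5974, -0.0357, 0.1498]
orientation: [179.9, 0.0, -72.0]
force: [-0.2, -0.2, 0.8]
opening: 0.0441
gripper_force: 0.0
```

```bash
python3 - <<'E'
from h import *
from plant import ctrl
s=ctrl.snapshot("wrist");np.savez("w.npz",**s)
im=s["img"][:,:,::-1].copy();Ti=np.linalg.inv(s["pose"])
def pr(p):
    c=s["K"]@(Ti@[*p,1])[:3];return (c[:2]/c[2])
a=np.radians(108.1);u=np.array([np.cos(a),np.sin(a)])
g=np.array([.598,-.037])
for d in(-.04,0,.064): 
    q=pr([*(g+u*d),.012]);print(q.round(0)); cv2.drawMarker(im,tuple(int(v) for v in q),(255,255,255),0,14,1)
cv2.imwrite("pics/w1.png",cv2.resize(im,(800,600)))
E
python3 go.py .598 -.037 .003 -71.9
```

```text
[284. 156.]
[284. 201.]
[284. 266.]
at [ 0.5975 -0.0349  0.1501] [180.    0.  -71.9] t 1.98
cm [2.200e-01 1.000e-02 1.471e+01] deg [0.03 0.01 0.01]
```

View pics/w1.png

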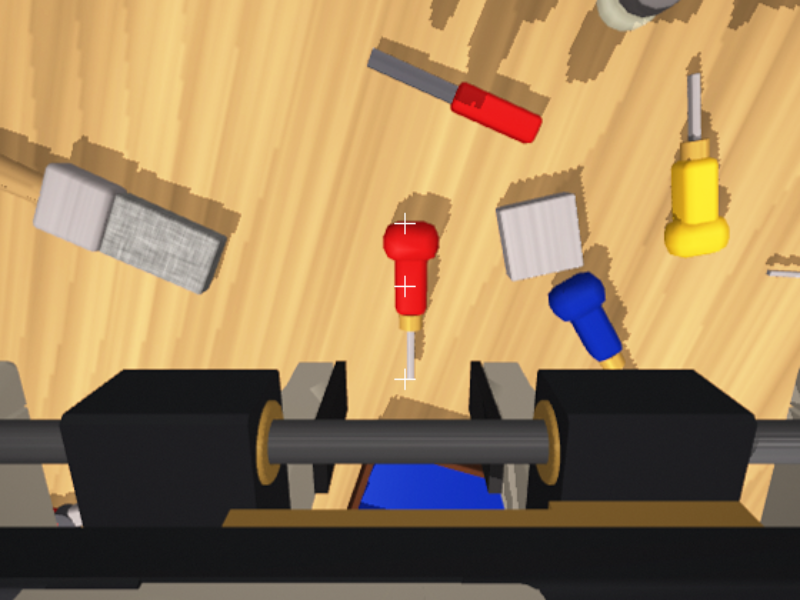

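The wrist view shows the red graver between the fingers: handle at (410,286), knob at (410,240). The predicted marks lie within about 3 mm of it. Descending.

{"fn": "send_rows", "kwargs": {"plan": [[[0.2,0,3.5,0,0,0],[0.2,0,7,0,0,0],[0.2,0,10.5,0,0,0],[0.2,0,12.5,0,0,0],[0.2,0,13.8,0,0,0],[0.2,0,14.5,0,0,0],[0.2,0,14.7,0,0,0],[0.2,0,14.7,0,0,0]]]}}

```text
clock: 2.65
tool_pos: [0.5986, -0.0363, 0.0037]
orientation: [-180.0, -0.0, -71.8]
force: [0.2, -0.5, 0.7]
opening: 0.0437
gripper_force: 0.0
```

{"fn": "send_rows", "kwargs": {"plan": [[[0,0,0,0,0,0],[0,0,0,0,0,0],[0,0,0,0,0,0],[0,0,0,0,0,0],[0,0,0,0,0,0],[0,0,0,0,0,0]]], "fingers": 0}}

```text
clock: 3.15
tool_pos: [0.5987, -0.0372, 0.0041]
orientation: [-180.0, -0.0, -71.9]
force: [-2.5, 1.0, 6.0]
opening: 0.0201
gripper_force: 29.9
```

```bash
python3 go.py .524 .342 .12 0
```

```text
at [ 0.5987 -0.0372  0.0041] [-180.    -0.   -71.9] t 3.15
cm [-38.37  -4.69 -11.59] deg [-3.000e-02 -3.000e-02 -7.189e+01]
```

{"fn": "send_rows", "kwargs": {"plan": [[[0,0,-2,0,0,0],[0,0,-5,0,0,0],[-1,0,-8,0,0,-3],[-4,-0.5,-8,0,0,-9],[-7.5,-0.9,-8,0,0,-16],[-11,-1.4,-8,0,0,-22],[-14.5,-1.8,-8,0,0,-29],[-18,-2.2,-8,0,0,-35]]]}}

```text
clock: 3.82
tool_pos: [0.563, 0.1421, 0.0836]
orientation: [-180.0, -0.0, -36.6]
force: [0.8, 0.2, -1.4]
opening: 0.0197
gripper_force: 29.9
```

```bash
python3 go.py .524 .342 .08 0
```

```text
at [0.563  0.1421 0.0836] [-180.    -0.   -36.6] t 3.82
cm [-15.05 -13.73   0.36] deg [-3.000e-02 -1.000e-02 -3.658e+01]
```

{"fn": "send_rows", "kwargs": {"plan": [[[-2.5,-2.3,0,0,0,-6],[-5,-4.6,0,0,0,-12],[-7.5,-6.9,0,0,0,-18],[-10,-9.2,0,0,0,-24],[-12.5,-11.5,0,0,0,-30],[-14.5,-13.2,0,0,0,-35],[-15,-13.7,0,0,0,-36.6],[-15,-13.7,0,0,0,-36.6]]]}}

```text
clock: 4.48
tool_pos: [0.5253, 0.3424, 0.0831]
orientation: [-180.0, -0.0, -0.1]
force: [0.3, -0.2, -0.7]
opening: 0.0199
gripper_force: 29.9
```

```bash
python3 go.py .524 .342 .012 0;  python3 - <<'E'
from h import *
from plant import ctrl
s=ctrl.snapshot("wrist");np.savez("w2.npz",**s)
cv2.imwrite("pics/w2.png",cv2.resize(s["img"][:,:,::-1],(800,600)))
E
```

```text
at [0.5253 0.3424 0.0831] [-1.8e+02 -0.0e+00 -1.0e-01] t 4.48
cm [-0.13  0.04  7.11] deg [-0.01 -0.   -0.09]
```

View pics/w2.png

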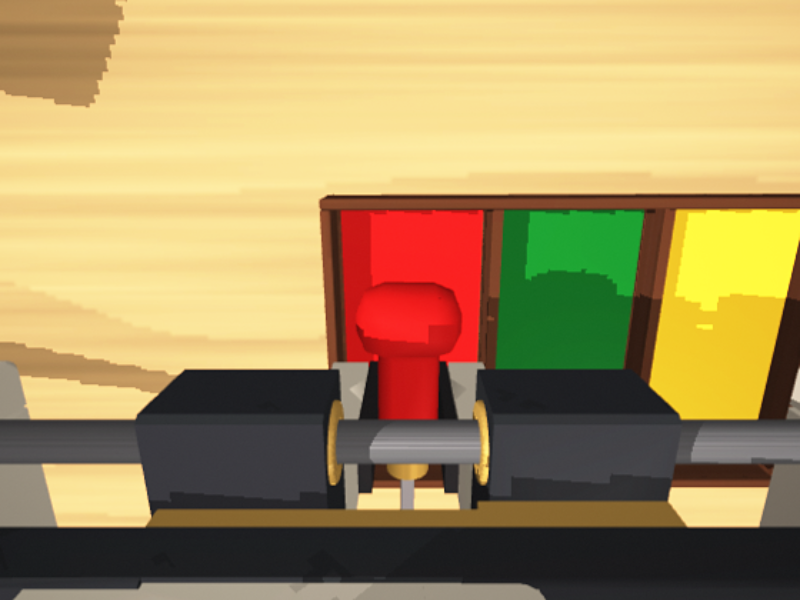

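The red graver sits centred over the red bay: knob at column 409, bay from 340 to 486. Lowering.

{"fn": "send_rows", "kwargs": {"plan": [[[-0.1,0,2,0,0,0],[-0.1,0,4,0,0,0],[-0.1,0,5.5,0,0,0],[-0.1,0,6.3,0,0,0],[-0.1,0,6.8,0,0,0],[-0.1,0,7.1,0,0,0],[-0.1,0,7.1,0,0,0],[-0.1,0,7.1,0,0,0]]]}}

```text
clock: 5.2
tool_pos: [0.5253, 0.3404, 0.0131]
orientation: [-180.0, -0.0, -0.3]
force: [-0.2, 0.1, 0.3]
opening: 0.0194
gripper_force: 29.9
```

{"fn": "send_rows", "kwargs": {"plan": [[[0,0,0.1,0,0,0],[0,0,0.15,0,0,0],[0,0,0.15,0,0,0]]]}}

```text
clock: 5.45
tool_pos: [0.5249, 0.3406, 0.0113]
orientation: [-180.0, -0.0, -0.3]
force: [0.2, 0.1, -0.6]
opening: 0.0196
gripper_force: 29.9
```

{"fn": "send_rows", "kwargs": {"plan": [[[0,0,0,0,0,0],[0,0,0,0,0,0],[0,0,0,0,0,0],[0,0,-0.5,0,0,0],[0,0,-1.5,0,0,0],[0,0,-3,0,0,0],[0,0,-6,0,0,0],[0,0,-9,0,0,0]]], "fingers": 0.3}}

```text
clock: 6.12
tool_pos: [0.5244, 0.3398, 0.1019]
orientation: [179.9, 0.1, -0.3]
force: [0.4, 0.5, -0.1]
opening: 0.0265
gripper_force: 0.0
```

```bash
python3 go.py .474 -.043 .10 -39.3 .465 -.303 .1 -60.4
```

```text
at [0.5244 0.3398 0.1019] [ 1.799e+02  1.000e-01 -3.000e-01] t 6.12
cm [-4.84 38.31  0.25] deg [1.000e-01 3.000e-02 3.901e+01]
cm [-5.61 64.31  0.29] deg [1.000e-01 1.000e-02 6.011e+01]
```

{"fn": "send_rows", "kwargs": {"plan": [[[-0.4,3.5,0,0,0,3.5],[-0.9,7.2,0,0,0,7],[-1.4,11,0,0,0,11],[-1.9,14.9,0,0,0,15],[-2.4,18.8,0,0,0,19],[-2.9,22.7,0,0,0,23],[-3.3,26.6,0,0,0,27],[-3.8,30.4,0,0,0,31]]], "fingers": 0.5}}

```text
clock: 6.78
tool_pos: [0.485, 0.0349, 0.1021]
orientation: [-179.9, -0.1, -31.5]
force: [0.8, -0.2, 0.5]
opening: 0.0436
gripper_force: 0.0
```

```bash
python3 go.py .474 -.043 .10 -39.3
```

```text
at [0.485  0.0349 0.1021] [-1.799e+02 -1.000e-01 -3.150e+01] t 6.78
cm [3.13 7.22 0.21] deg [-0.09 -0.06  7.84]
```

{"fn": "send_rows", "kwargs": {"plan": [[[1.2,2.9,0,0,0,3.5],[2.4,5.6,0,0,0,6.5],[3.1,7.2,0.2,0,0,7.8],[3.1,7.2,0.2,0,0,7.8],[3.1,7.2,0.2,0,0,7.8]]]}}

```text
clock: 7.2
tool_pos: [0.4744, -0.0419, 0.0998]
orientation: [-179.9, -0.0, -39.2]
force: [0.9, 0.3, 0.1]
opening: 0.0439
gripper_force: 0.0
```

```bash
python3 go.py .474 -.043 .0035 -39.3;  python3 - <<'E'
from h import *
from plant import ctrl
s=ctrl.snapshot("wrist")
cv2.imwrite("pics/w3.png",cv2.resize(s["img"][:,:,::-1],(800,600)))
E
```

```text
at [ 0.4744 -0.0419  0.0998] [-179.9   -0.   -39.2] t 7.2
cm [0.03 0.12 9.63] deg [-0.06 -0.04  0.1 ]
```

View pics/w3.png

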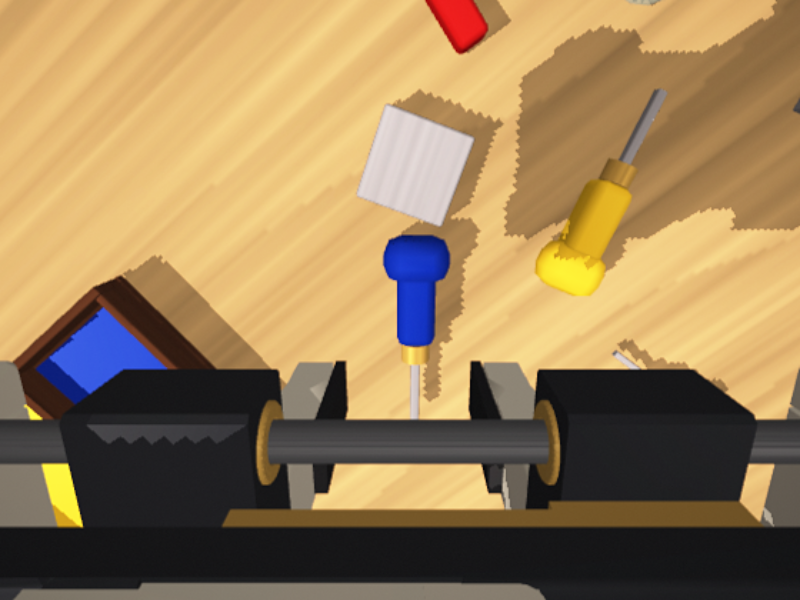

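The blue graver's handle is at (416,312), a little right of the finger centre (409). The fingers clear the grey block and the caddy. Descending.

{"fn": "send_rows", "kwargs": {"plan": [[[0,0.2,3,0,0,0],[0,0.2,6,0,0,0],[0,0.2,8,0,0,0],[0,0.2,9.2,0,0,0],[0,0.2,9.6,0,0,0],[0,0.2,9.6,0,0,0]]]}}

```text
clock: 7.75
tool_pos: [0.4729, -0.042, 0.0023]
orientation: [179.9, 0.0, -39.0]
force: [-0.2, 0.6, 0.3]
opening: 0.0435
gripper_force: 0.0
```

{"fn": "send_rows", "kwargs": {"plan": [[[0,0,0,0,0,0],[0,0,0,0,0,0],[0,0,0,0,0,0],[0,0,0,0,0,0],[0,0,0,0,0,0],[0,0,0,0,0,0]]], "fingers": 0}}

```text
clock: 8.25
tool_pos: [0.4733, -0.0426, 0.0036]
orientation: [-180.0, -0.0, -39.1]
force: [-2.6, 0.8, 6.8]
opening: 0.0199
gripper_force: 29.7
```

```bash
python3 go.py .524 .111 .084 0
```

```text
at [ 0.4733 -0.0426  0.0036] [-180.    -0.   -39.1] t 8.25
cm [ -5.75 -15.12  -8.03] deg [-3.000e-02 -5.000e-02 -3.909e+01]
```

{"fn": "send_rows", "kwargs": {"plan": [[[0,0,-2,0,0,0],[0,0,-5,0,0,0],[-0.3,-0.8,-8,0,0,-5],[-1.4,-3.6,-8,0,0,-11],[-2.6,-6.8,-8,0,0,-18],[-3.8,-10,-8,0,0,-25],[-4.9,-13,-8,0,0,-32],[-5.6,-14.7,-8,0,0,-37.5]]]}}

```text
clock: 8.92
tool_pos: [0.5237, 0.1096, 0.0834]
orientation: [-179.9, -0.1, -1.2]
force: [0.3, -1.3, -0.0]
opening: 0.0196
gripper_force: 29.7
```

```bash
python3 go.py .524 .111 .04 0
```

```text
at [0.5237 0.1096 0.0834] [-1.799e+02 -1.000e-01 -1.200e+00] t 8.92
cm [ 0.02 -0.14  4.34] deg [-0.05 -0.1  -1.16]
```

{"fn": "send_rows", "kwargs": {"plan": [[[0,-0.2,0,0,0,-1.5],[0,-0.2,0.5,0,0,-1.5],[0,-0.2,2,0,0,-1.5],[0,-0.2,3,0,0,-1.5],[0,-0.2,3,0,0,-1.5],[0,-0.2,3,0,0,-1.5]]]}}

```text
clock: 9.42
tool_pos: [0.5216, 0.1076, 0.0522]
orientation: [179.9, 0.1, -0.2]
force: [0.2, -0.1, -0.2]
opening: 0.0198
gripper_force: 29.7
```

```bash
python3 go.py .524 .111 .011 0;python3 - <<'E'
from h import *
from plant import ctrl
s=ctrl.snapshot("wrist")
cv2.imwrite("pics/w4.png",cv2.resize(s["img"][:,:,::-1],(800,600)))
E
```

```text
at [0.5216 0.1076 0.0522] [ 1.799e+02  1.000e-01 -2.000e-01] t 9.42
cm [ 0.25 -0.35  4.12] deg [ 0.07  0.1  -0.2 ]
```

View pics/w4.png

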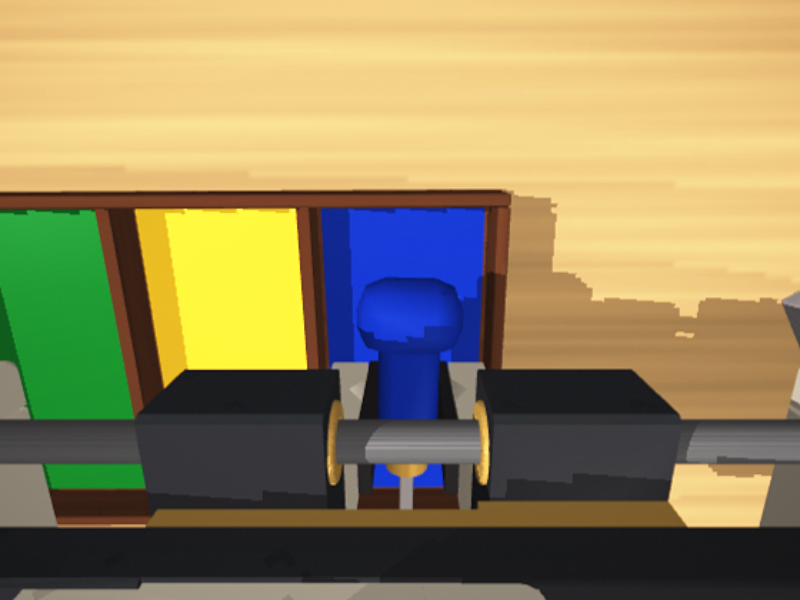

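The blue graver is over the blue bay but about 3 mm right of centre: knob at 410, bay from 321 to 488. I'll correct this while lowering.

{"fn": "send_rows", "kwargs": {"plan": [[[0.1,-0.35,0,0,0,0],[0.2,-0.35,1.5,0,0,0],[0.2,-0.35,2.7,0,0,0],[0.2,-0.35,3.5,0,0,0],[0.2,-0.35,3.8,0,0,0],[0.2,-0.35,4.0,0,0,0],[0.2,-0.35,4.1,0,0,0],[0.2,-0.35,4.1,0,0,0]]]}}

```text
clock: 10.13
tool_pos: [0.5246, 0.1124, 0.0122]
orientation: [-180.0, -0.0, -0.1]
force: [-0.1, 0.3, -1.9]
opening: 0.02
gripper_force: 29.7
```

{"fn": "send_rows", "kwargs": {"plan": [[[0,0,0.05,0,0,0],[0,0,0.1,0,0,0],[0,0,0.1,0,0,0]]]}}

```text
clock: 10.38
tool_pos: [0.5245, 0.1123, 0.0111]
orientation: [-180.0, -0.0, -0.1]
force: [0.2, -0.3, -0.1]
opening: 0.0199
gripper_force: 29.7
```

{"fn": "send_rows", "kwargs": {"plan": [[[0,0,0,0,0,0],[0,0,0,0,0,0],[0,0,0,0,0,0],[0,0,-0.5,0,0,0],[0,0,-1.5,0,0,0],[0,0,-3,0,0,0],[0,0,-6,0,0,0],[0,0,-9,0,0,0]]], "fingers": 0.3}}

```text
clock: 11.05
tool_pos: [0.5238, 0.1118, 0.1021]
orientation: [179.9, 0.1, -0.1]
force: [0.7, 1.1, 0.1]
opening: 0.0259
gripper_force: 0.0
```

```bash
python3 go.py .4543 -.1445 .10 -62.2
```

```text
at [0.5238 0.1118 0.1021] [ 1.799e+02  1.000e-01 -1.000e-01] t 11.05
cm [-6.9  25.64  0.24] deg [1.000e-01 4.000e-02 6.211e+01]
```

{"fn": "send_rows", "kwargs": {"plan": [[[-0.8,2.8,0,0,0,6.9],[-1.6,5.8,0,0,0,13.8],[-2.4,9,0,0,0,20.7],[-3.3,12.2,0,0,0,27.6],[-4.2,15.4,0,0,0,34.5],[-5.1,18.8,0,0,0,41.4],[-6,22.2,0,0,0,48.3],[-6.7,25,0.2,0,0,55.2]]], "fingers": 0.5}}

```text
clock: 11.72
tool_pos: [0.4564, -0.1394, 0.1003]
orientation: [-179.9, -0.1, -55.6]
force: [-0.5, -0.0, -0.7]
opening: 0.0436
gripper_force: 0.0
```

```bash
python3 go.py .4543 -.1445 .10 -62.2
```

```text
at [ 0.4564 -0.1394  0.1003] [-1.799e+02 -1.000e-01 -5.560e+01] t 11.72
cm [0.3  0.46 0.03] deg [-0.09 -0.06  6.57]
```

{"fn": "send_rows", "kwargs": {"plan": [[[0.3,0.45,0,0,0,6.6],[0.3,0.45,0,0,0,6.6],[0.3,0.45,0,0,0,6.6]]]}}

```text
clock: 11.97
tool_pos: [0.4552, -0.143, 0.0997]
orientation: [-179.9, -0.0, -61.8]
force: [0.0, -0.4, -0.1]
opening: 0.0438
gripper_force: 0.0
```

```bash
python3 go.py .4543 -.1445 .0035 -62.2;python3 - <<'E'
from h import *
from plant import ctrl
s=ctrl.snapshot("wrist")
cv2.imwrite("pics/w5.png",cv2.resize(s["img"][:,:,::-1],(800,600)))
E
```

```text
at [ 0.4552 -0.143   0.0997] [-179.9   -0.   -61.8] t 11.97
cm [0.08 0.16 9.62] deg [-0.06 -0.03  0.41]
```

View pics/w5.png

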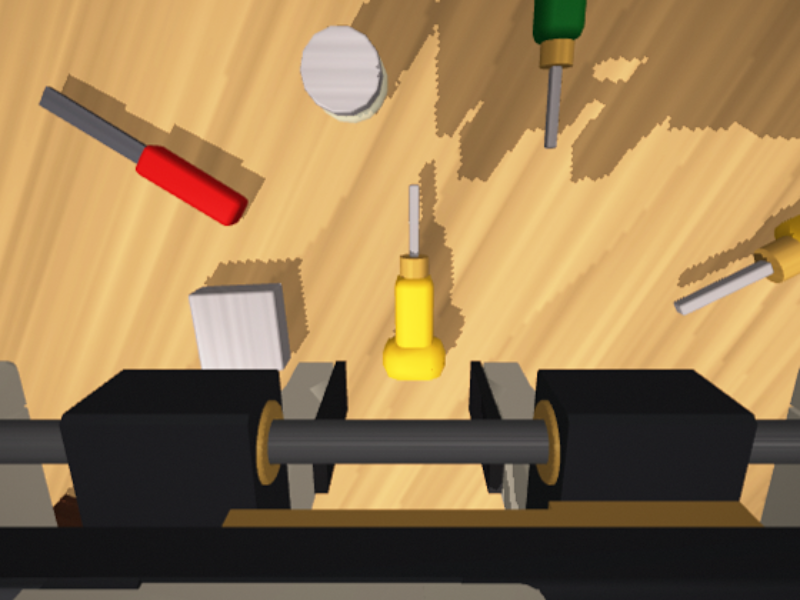

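The yellow (middle-sized) graver is in line with the tool: handle (414,312), finger centre 409. The grey block at column 288 is clear of the fingers. Descending.

{"fn": "send_rows", "kwargs": {"plan": [[[0,0.2,3,0,0,0.3],[0,0.2,6,0,0,0.3],[0,0.2,8,0,0,0.3],[0,0.2,9.2,0,0,0.3],[0,0.2,9.6,0,0,0.3],[0,0.2,9.6,0,0,0.3]]]}}

```text
clock: 12.52
tool_pos: [0.4531, -0.1429, 0.0022]
orientation: [179.9, 0.0, -62.0]
force: [0.3, -0.4, -0.0]
opening: 0.0439
gripper_force: 0.0
```

{"fn": "send_rows", "kwargs": {"plan": [[[0,0,0,0,0,0],[0,0,0,0,0,0],[0,0,0,0,0,0],[0,0,0,0,0,0],[0,0,0,0,0,0],[0,0,0,0,0,0]]], "fingers": 0}}

```text
clock: 13.02
tool_pos: [0.4536, -0.1436, 0.0036]
orientation: [-179.9, -0.0, -62.2]
force: [-1.6, 1.1, 6.6]
opening: 0.0198
gripper_force: 29.9
```

```bash
python3 go.py .500 .188 .084 0
```

```text
at [ 0.4536 -0.1436  0.0036] [-179.9   -0.   -62.2] t 13.02
cm [-27.16 -19.59  -8.03] deg [-4.000e-02 -6.000e-02 -6.219e+01]
```

{"fn": "send_rows", "kwargs": {"plan": [[[0,0,-2,0,0,0],[0,0,-5,0,0,0],[-1,-0.7,-8,0,0,-4],[-4,-2.9,-8,0,0,-10],[-7,-5,-8,0,0,-17],[-10,-7.2,-8,0,0,-24],[-13,-9.4,-8,0,0,-31],[-16,-11.5,-8,0,0,-38]]]}}

```text
clock: 13.68
tool_pos: [0.4803, 0.0533, 0.0833]
orientation: [-180.0, -0.0, -23.9]
force: [1.9, -0.0, -1.0]
opening: 0.02
gripper_force: 29.9
```

```bash
python3 go.py .500 .188 .082 0
```

```text
at [0.4803 0.0533 0.0833] [-180.    -0.   -23.9] t 13.68
cm [ -3.65 -13.12   0.14] deg [ -0.04  -0.04 -23.86]
```

{"fn": "send_rows", "kwargs": {"plan": [[[-1,-3.4,0,0,0,-6],[-2,-6.8,0,0,0,-12],[-2.8,-10.2,0,0,0,-18],[-3.5,-12.5,0,0,0,-23],[-3.6,-13.1,0,0,0,-23.9],[-3.6,-13.1,0,0,0,-23.9],[-3.6,-13.1,0,0,0,-23.9],[-3.6,-13.1,0,0,0,-23.9]]]}}

```text
clock: 14.35
tool_pos: [0.5006, 0.1847, 0.0827]
orientation: [180.0, 0.0, -0.4]
force: [0.1, -0.3, -1.0]
opening: 0.0197
gripper_force: 29.9
```

```bash
python3 go.py .500 .188 .0108 0
```

```text
at [0.5006 0.1847 0.0827] [180.    0.   -0.4] t 14.35
cm [-0.06 -0.33  7.19] deg [ 0.02  0.04 -0.41]
```

{"fn": "send_rows", "kwargs": {"plan": [[[0,-0.3,1,0,0,-0.4],[0,-0.3,2.5,0,0,-0.4],[0,-0.3,4,0,0,-0.4],[0,-0.3,4.4,0,0,-0.4],[0,-0.3,4.4,0,0,-0.4],[0,-0.3,4.4,0,0,-0.4]]]}}

```text
clock: 14.85
tool_pos: [0.5012, 0.1883, 0.0388]
orientation: [180.0, 0.0, 0.1]
force: [-0.5, -0.9, -0.8]
opening: 0.0197
gripper_force: 29.9
```

```bash
python3 go.py .500 .188 .0108 0
```

```text
at [0.5012 0.1883 0.0388] [1.8e+02 0.0e+00 1.0e-01] t 14.85
cm [-0.12  0.03  2.8 ] deg [0.03 0.02 0.07]
```

{"fn": "send_rows", "kwargs": {"plan": [[[-0.1,0,1,0,0,0],[-0.1,0,1.8,0,0,0],[-0.1,0,2.3,0,0,0],[-0.1,0,2.6,0,0,0],[-0.1,0,2.8,0,0,0],[-0.1,0,2.8,0,0,0],[-0.1,0,2.8,0,0,0]]]}}

```text
clock: 15.43
tool_pos: [0.5003, 0.189, 0.0109]
orientation: [-180.0, -0.0, 0.1]
force: [-0.1, -0.1, -0.9]
opening: 0.0199
gripper_force: 29.9
```

{"fn": "send_rows", "kwargs": {"plan": [[[0,0,0,0,0,0],[0,0,0,0,0,0],[0,0,0,0,0,0],[0,0,-0.5,0,0,0],[0,0,-1.5,0,0,0],[0,0,-3,0,0,0],[0,0,-6,0,0,0],[0,0,-9,0,0,0]]], "fingers": 0.3}}

```text
clock: 16.1
tool_pos: [0.4996, 0.1883, 0.1021]
orientation: [179.9, 0.1, 0.1]
force: [0.3, 1.2, -0.2]
opening: 0.0266
gripper_force: 0.0
```

```bash
python3 go.py .466 -.3027 .10 -60.4
```

```text
at [0.4996 0.1883 0.1021] [1.799e+02 1.000e-01 1.000e-01] t 16.1
cm [-3.45 49.09  0.27] deg [1.000e-01 3.000e-02 6.051e+01]
```

{"fn": "send_rows", "kwargs": {"plan": [[[-0.2,3,0,0,0,4],[-0.5,6.8,0,0,0,8.5],[-0.8,10.6,0,0,0,13],[-1,14.4,0,0,0,18],[-1.3,18.2,0,0,0,23],[-1.6,22,0,0,0,28],[-1.8,25.8,0,0,0,33],[-2.1,29.6,0,0,0,38]]], "fingers": 0.5}}

```text
clock: 16.77
tool_pos: [0.4796, -0.1089, 0.1022]
orientation: [-179.9, -0.1, -38.1]
force: [1.2, -0.3, -0.0]
opening: 0.0435
gripper_force: 0.0
```

```bash
python3 go.py .466 -.3027 .10 -60.4
```

```text
at [ 0.4796 -0.1089  0.1022] [-1.799e+02 -1.000e-01 -3.810e+01] t 16.77
cm [10.89 16.09  0.22] deg [-0.08 -0.06 22.29]
```

{"fn": "send_rows", "kwargs": {"plan": [[[2.1,3.1,0,0,0,4.5],[4.2,6.2,0,0,0,9],[6.3,9.3,0,0,0,13.5],[8.4,12.4,0,0,0,18],[10.2,15.1,0,0,0,21.5],[10.9,16.1,0.2,0,0,22.3],[10.9,16.1,0.2,0,0,22.3],[10.9,16.1,0.2,0,0,22.3]]]}}

```text
clock: 17.43
tool_pos: [0.4664, -0.3017, 0.0992]
orientation: [-180.0, 0.0, -60.3]
force: [-0.2, -0.1, -0.1]
opening: 0.0439
gripper_force: 0.0
```

```bash
python3 go.py .466 -.3027 .0035 -60.4;python3 - <<'E'
from h import *
from plant import ctrl
s=ctrl.snapshot("wrist")
cv2.imwrite("pics/w6.png",cv2.resize(s["img"][:,:,::-1],(800,600)))
E
```

```text
at [ 0.4664 -0.3017  0.0992] [-180.     0.   -60.3] t 17.43
cm [0.07 0.09 9.57] deg [-0.01  0.    0.14]
```

View pics/w6.png

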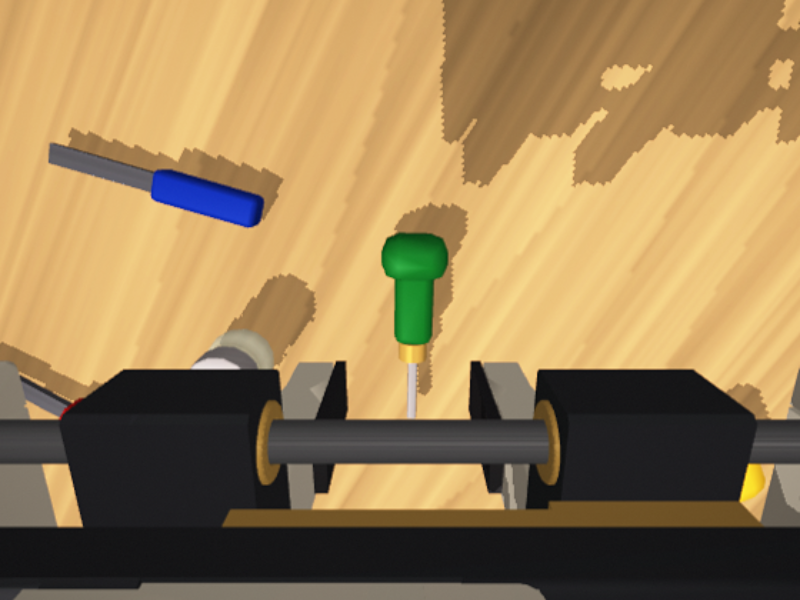

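The green graver is centred: handle (414,310). The jar at (235,355) is about 35–45 mm tall, below the gripper body (about 69 mm at grasp depth). Descending.

{"fn": "send_rows", "kwargs": {"plan": [[[0,0.15,3,0,0,0],[0,0.15,5.5,0,0,0],[0,0.15,7.5,0,0,0],[0,0.15,8.9,0,0,0],[0,0.15,9.5,0,0,0],[0,0.15,9.5,0,0,0]]]}}

```text
clock: 17.98
tool_pos: [0.4651, -0.3006, 0.003]
orientation: [179.9, 0.1, -60.1]
force: [0.4, 0.6, 0.3]
opening: 0.0437
gripper_force: 0.0
```

{"fn": "send_rows", "kwargs": {"plan": [[[0,0,0,0,0,0],[0,0,0,0,0,0],[0,0,0,0,0,0],[0,0,0,0,0,0],[0,0,0,0,0,0],[0,0,0,0,0,0]]], "fingers": 0}}

```text
clock: 18.48
tool_pos: [0.4659, -0.3021, 0.0048]
orientation: [-180.0, -0.0, -60.2]
force: [-0.2, 1.2, 6.3]
opening: 0.02
gripper_force: 29.7
```

```bash
python3 go.py .524 .265 .084 0
```

```text
at [ 0.4659 -0.3021  0.0048] [-180.    -0.   -60.2] t 18.48
cm [-46.31 -33.24  -7.93] deg [-2.000e-02 -7.000e-02 -6.019e+01]
```

{"fn": "send_rows", "kwargs": {"plan": [[[0,0,-2,0,0,0],[0,0,-5,0,0,0],[-1,-0.7,-8,0,0,-2],[-4,-2.9,-8,0,0,-6],[-7,-5,-8,0,0,-10],[-10.1,-7.2,-8,0,0,-14],[-13.2,-9.5,-8,0,0,-18],[-16.3,-11.7,-8,0,0,-22]]]}}

```text
clock: 19.15
tool_pos: [0.4859, -0.1008, 0.0843]
orientation: [-180.0, -0.0, -38.0]
force: [1.3, -0.7, -0.9]
opening: 0.02
gripper_force: 29.7
```

```bash
python3 go.py .524 .265 .084 0
```

```text
at [ 0.4859 -0.1008  0.0843] [-180.   -0.  -38.] t 19.15
cm [-19.55 -31.16   0.04] deg [-3.000e-02 -5.000e-02 -3.804e+01]
```

{"fn": "send_rows", "kwargs": {"plan": [[[-2,-3.2,0,0,0,-4],[-4.1,-6.5,0,0,0,-8],[-6.2,-9.8,0,0,0,-12],[-8.3,-13.2,0,0,0,-16],[-10.4,-16.6,0,0,0,-20],[-12.5,-20,0,0,0,-24],[-14.6,-23.3,0,0,0,-28],[-16.5,-26.4,0,0,0,-32]]]}}

```text
clock: 19.82
tool_pos: [0.5194, 0.2094, 0.0841]
orientation: [-180.0, -0.0, -6.0]
force: [0.6, -0.4, -0.6]
opening: 0.02
gripper_force: 29.7
```

```bash
python3 go.py .524 .265 .082 0
```

```text
at [0.5194 0.2094 0.0841] [-180.   -0.   -6.] t 19.82
cm [-0.12 -5.57  0.22] deg [-0.03 -0.02 -5.97]
```

{"fn": "send_rows", "kwargs": {"plan": [[[0,-2.8,0,0,0,-3],[-0.1,-4.8,0,0,0,-5],[-0.1,-5.6,0,0,0,-6],[-0.1,-5.6,0,0,0,-6],[-0.1,-5.6,0,0,0,-6],[-0.1,-5.6,0,0,0,-6]]]}}

```text
clock: 20.32
tool_pos: [0.5242, 0.2616, 0.0837]
orientation: [180.0, 0.0, -0.3]
force: [0.5, 0.0, -1.5]
opening: 0.0196
gripper_force: 29.7
```

```bash
python3 go.py .524 .265 .012 0
```

```text
at [0.5242 0.2616 0.0837] [180.    0.   -0.3] t 20.32
cm [-0.02 -0.35  7.17] deg [ 0.03  0.04 -0.3 ]
```

{"fn": "send_rows", "kwargs": {"plan": [[[0,-0.3,1,0,0,-0.3],[0,-0.3,2.5,0,0,-0.3],[0,-0.3,4,0,0,-0.3],[0,-0.3,4.4,0,0,-0.3],[0,-0.3,4.4,0,0,-0.3],[0,-0.3,4.4,0,0,-0.3]]]}}

```text
clock: 20.82
tool_pos: [0.5248, 0.2654, 0.0399]
orientation: [180.0, 0.0, 0.1]
force: [0.7, -0.2, -0.2]
opening: 0.02
gripper_force: 29.7
```

```bash
python3 go.py .524 .265 .0118 0;python3 - <<'E'
from h import *
from plant import ctrl
s=ctrl.snapshot("wrist")
cv2.imwrite("pics/w7.png",cv2.resize(s["img"][:,:,::-1],(800,600)))
E
```

```text
at [0.5248 0.2654 0.0399] [1.8e+02 0.0e+00 1.0e-01] t 20.82
cm [-0.08  0.04  2.81] deg [0.03 0.01 0.08]
```

View pics/w7.png

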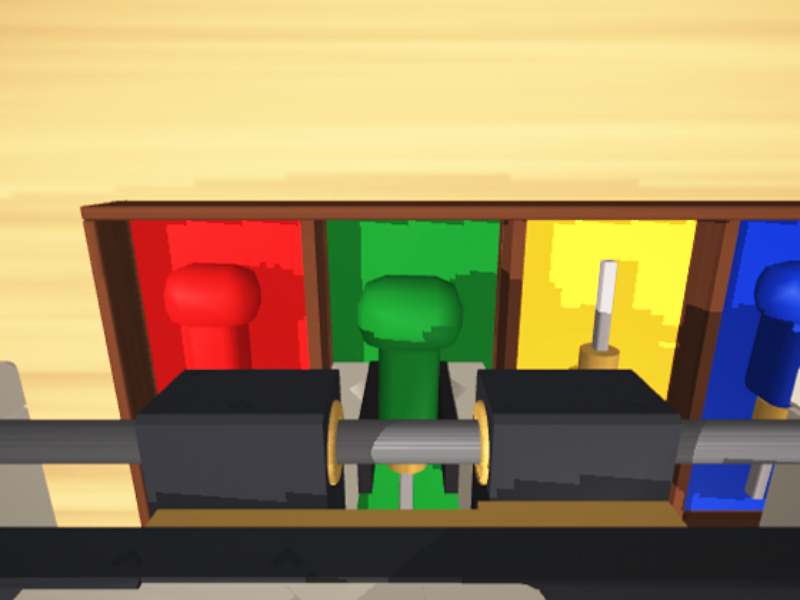

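The green graver is centred in its bay: knob at 410, bay from 328 to 500. The other three gravers lie flat in their own bays. Lowering.

{"fn": "send_rows", "kwargs": {"plan": [[[-0.1,0,1,0,0,0],[-0.1,0,1.8,0,0,0],[-0.1,0,2.3,0,0,0],[-0.1,0,2.6,0,0,0],[-0.1,0,2.8,0,0,0],[-0.1,0,2.8,0,0,0],[-0.1,0,2.8,0,0,0]]]}}

```text
clock: 21.45
tool_pos: [0.5237, 0.266, 0.0119]
orientation: [-180.0, -0.0, 0.1]
force: [-1.0, 0.1, -0.2]
opening: 0.0195
gripper_force: 29.7
```

{"fn": "send_rows", "kwargs": {"plan": [[[0,0,0,0,0,0],[0,0,0,0,0,0],[0,0,0,0,0,0],[0,0,-0.5,0,0,0],[0,0,-1.5,0,0,0],[0,0,-3,0,0,0],[0,0,-6,0,0,0],[0,0,-9,0,0,0]]], "fingers": 0.3}}

```text
clock: 22.12
tool_pos: [0.5232, 0.2654, 0.103]
orientation: [179.9, 0.1, 0.1]
force: [0.7, 1.0, 0.2]
opening: 0.0261
gripper_force: 0.0
```

{"fn": "send_rows", "kwargs": {"plan": [[[0,0,-4,0,0,0],[0,-2,-8,0,0,0],[0,-6,-10,0,0,0],[0,-10,-10,0,0,0],[0,-14,-10,0,0,0],[0,-18,-10,0,0,0],[0,-20,-10,0,0,0],[0,-20,-10,0,0,0]]]}}

```text
clock: 22.78
tool_pos: [0.5226, 0.47, 0.2019]
orientation: [-180.0, -0.0, 0.3]
force: [-0.6, -0.3, -0.9]
opening: 0.026
gripper_force: 0.0
```

```bash
python3 - <<'E'
from h import *
from plant import ctrl
s=ctrl.snapshot("side");a=s["img"][90:310,180:500,::-1]
cv2.imwrite("pics/end.png",cv2.resize(a,(800,550),interpolation=cv2.INTER_CUBIC))
s=ctrl.snapshot("top");a=s["img"][110:310,100:400,::-1]
cv2.imwrite("pics/endt.png",cv2.resize(s["img"][120:270,110:310,::-1],(800,600),interpolation=cv2.INTER_CUBIC))
E
```

```text
(no output)
```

View pics/end.png

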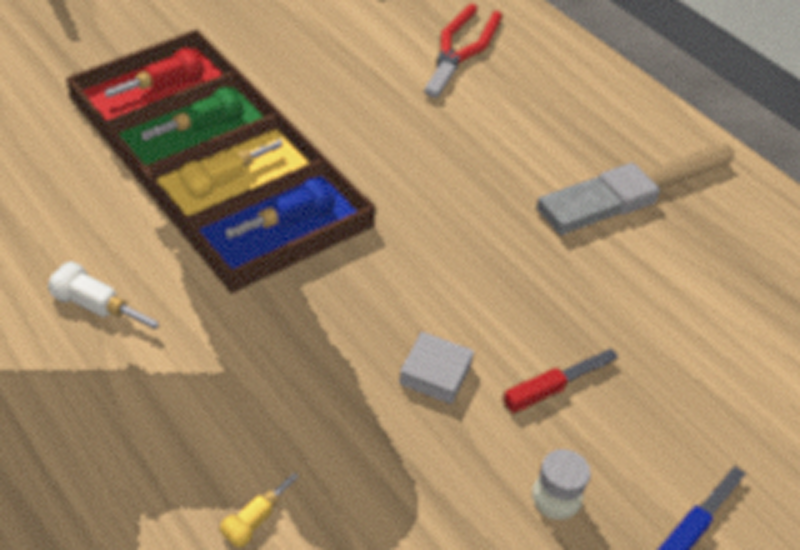

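View pics/endt.png

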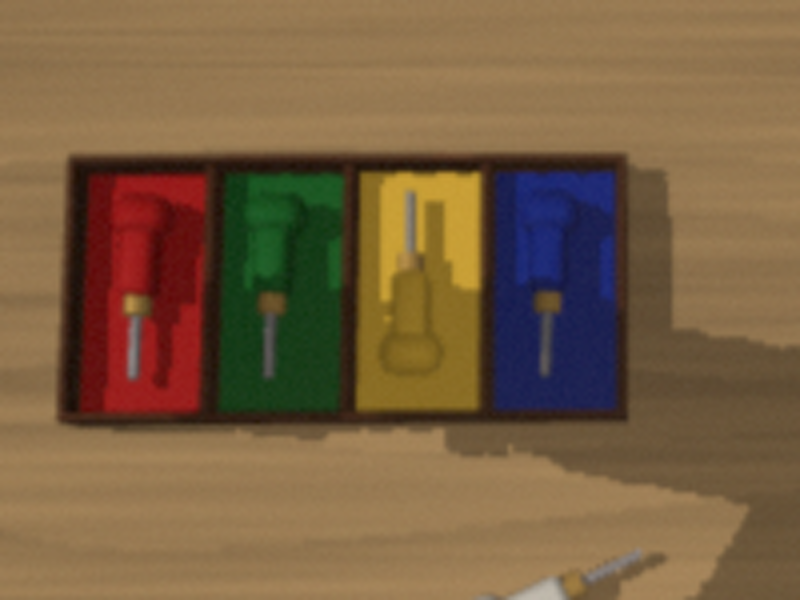

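All four gravers lie flat and roughly centred in their matching bays (row midpoints near 285; bay from 165 to 412). The files have not moved. Handing in.

```bash
python3 -c "
from plant import ctrl
print(ctrl.close_job())"
```

```text
the job is handed in; nothing more can be done
None
```

All four gravers were set down flat, roughly centred, in the bays of their own colour; the two files and the look-alikes were left where they lay. The job was handed in at about 23 s of the 96 s limit, and `close_job()` returned no verdict.

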